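Unlatch the towel dispenser with its service key

TASK

The towel dispenser is empty and has to be opened for refilling: take its service key out of the tool stand and push it down through the slot in the roof until the hidden latch tab gives way and the front cover drops open. Feel for the tab and press gently, it snaps if it is forced; then put the key back upright in the hole it came from, fully home, and leave everything else as it stands.

Things in the scene. Friction and masses are not known exactly. Their poses are not given: they have to be found in the camera images.
- dispenser: White counter-top towel dispenser, fixed, empty: 260 mm wide (its y), 110 deep (its x), 170 high, on a grey foot 150 x 270 mm. Origin: centre of the underside; z up. Its front, a steel drop-down cover with a black sight window, looks to its -x. The key slot is in the flat roof. Force between the key and any part of it, inside or out, must stay under 20 N or the thin tab snaps
- slot (a point): Centre of the key slot at the roof's top surface, 170 mm over the table, 5 mm in front (-x) of the dispenser's middle; same axes as dispenser. Slot 52 mm long along y, 9 mm wide along x, through a 3 mm roof, grey surround. The key only needs pushing straight down; the tab is somewhere under its length (latch_zone)
- latch_zone (a point): Point 26 mm below slot: nominal middle of the hidden tab's top. The real one, unseen, lies up to 16 mm either way along y and up to 8 mm higher or lower. Tab: 14 mm along y, 20 along x, with a 2 mm gap at both its ends along y; beyond these a rigid steel guide fills the rest below the slot, its top 28 mm below the roof's. What does not give is the guide: come up, try elsewhere along the slot
- cover (a joint): Front cover, 254 x 124 mm, hinged along its lower edge 42 mm over the table; rad, 0 = shut, 1.35 = fully down. Held by the hidden tab: pressed down this yields from 3 N at 0.5 N per mm, frees the cover after 6 mm (6 N), hits a hard stop after 8.5 mm (7.3 N), and springs back. Freed, the cover drops by itself in 2 s towards the dispenser's -x, reaching 130 mm out, and stays open
- key: Service key upright in the stand: black cylindrical handle 18 mm across, 48 long, with a flat end disc 24 across, 5 thick, on top; below it a steel collar 26 across, 4 thick; below that a round steel rod 6 mm across, 62 long, tip bevelled. Origin: centre of the collar's underside, which rests on the stand's top (70 mm over the table); z up along the key. Handle from 4 to 52 mm above it. About 60 g
- key_tip (a point): Tip of the key's rod, on its axis, 62 mm below the key's origin
- stand: Fixed beech tool stand, a block 160 mm long (its x), 50 mm wide (its y), 70 mm high; origin: centre of its underside. Three round holes 9 mm across and 66 mm deep in its top, in a row on its middle line at x = -48, 0 and +48 mm. The key, the stylus and the awl stand in them, which in which differs
- stylus: Marbling stylus standing in the stand: slender tapering wooden handle 14 mm across at the foot and 8 mm at the top, 65 mm long, brass collar 17 mm; origin on the stand's top, z up. Leave alone
- awl: Awl standing in the stand: pear-shaped wooden handle up to 29 mm across, 51 mm long, steel collar 18 mm; origin on the stand's top, z up. Leave alone
- jar_a: Open glass paint jar 64 mm across, 76 mm high, with a black brush handle standing out to 155 mm; origin: centre of its underside. Leave alone
- jar_b: Open glass paint jar 64 mm across, 76 mm high; origin: centre of its underside. Leave alone
- jar_c: Glass paint jar with a steel lid, 64 mm across, 82 mm high; origin: centre of its underside. Leave alone
- comb: Marbling comb lying on the table: dark wooden bar 240 x 26 x 14 mm with steel pins; origin: centre of its underside. Leave alone
- brush: Flat paint brush with a wooden handle lying on the table; origin on its underside. Leave alone
- wood_strip: Dark wooden scraper strip 260 x 30 x 12 mm lying on the table; origin: centre of its underside. Leave alone
Not all that is in view belongs to the job. Of the things shaped like the key, the black one is meant.

How it is judged:
By the outcome, as a careful person would: the job done as asked, in the order asked, and still so for the second after the job is handed in, with the robot touching nothing.
It also fails if it takes over 72 s, if anything falls off the work surface, if the arm or the gripper's body presses on something with over 40 N, if the wrist force passes 120 N, or if a joint passes its speed limit or range.

ROBOT

A 6-joint arm with a two-finger parallel gripper is mounted at the origin on the work surface. World frame = base frame: x ahead of the robot, y to its left, z up, the work surface at z = 0. Lengths are in mm, angles in rad, forces in N, time in s.
With the tool pointing down it reaches from about 300 to 875 mm from the base axis. Payload 6.4 kg.
Tool frame: the origin (TCP) lies at the very end of the fingers, on their centre line; the grasp point (between the pads) lies 19 mm behind it; z points along the fingers, y is the line along which they close (so a half turn about z gives the same grasp; the last joint's range is limited). The gripper opens to 88 mm and grips with 3 to 60 N. Pads are 18 mm wide; open, the fingers measure 123 mm over their backs; the gripper's body (75 mm by 187 mm) begins 45 mm behind the grasp point.
Start: joints at [1.099, 0.181, 1.607, -0, 1.354, -0.206], TCP at [151.029, 554.825, 238.714] pointing down, gripper open.
Joint ranges: [-2.99, 2.99], [-0.89, 2.07], [0.3, 2.58], [-1.14, 4.28], [0, 2.63], [-3.12, 3.12]. Speed limits (rad/s): [2.57, 2.57, 3.01, 3.14, 3.14, 3.14].

INTERFACE

Orientations are given as [roll, pitch, yaw] about the fixed x, y, z axes, in that order (R = Rz(yaw) Ry(pitch) Rx(roll)).
In Python, from workcell import ctrl, read_camera gives the robot as it stands.
- The arm moves only by the tool arm_command, never from a script. Its argument "deltas" is a list that holds one entry, the list of rows, each a list of 7 numbers: the turn, a rotation vector about the tool's x, y, z in parts of the range, where 1.0 means 2 pi rad, then the shift along the tool's x, y, z in parts of the range, where 1.0 means 0.5 m, then the finger opening in m, from 0 to 0.0881. A call has 1 to 8 rows; each row is the pose to reach, as a shift and turn from the pose commanded when the call began, along the tool's axes at that moment; what a row does not reach only later rows make up. A row lasts 1/8 s, in which the tool goes at most 62.5 mm and 10.7 degrees, less where a joint would pass 70% of its speed; a pose out of reach is approached as far as the arm can. No shift or turn number may pass 1 either way. A call with a gripper value outside its range is refused whole. The fingers move at their own pace and stop on an object; the grip force is fixed at half the most. Time passes only in rows, so rows that repeat a pose let the fingers close. It gives the time, the measured TCP pose, the force, the opening and the grip force at its end, in the units of the state.
- ctrl.get_obs(): the state, without advancing time (a new reading comes with each control period).
- read_camera(name): name is "scene" or "top" or "wrist"; returns a dict with "pixels" (420x560x3 uint8, blue, green, red), "vertical_fov" (degrees; the focal length in pixels is half the picture's height over the tangent of half this angle, whatever the lens; pixels are square), "cx", "cy" (the principal point, pixels), "origin" and "rotation" of the camera in the world; the wrist camera has in their place "T_tool_cam" (4x4, takes a point from camera to tool coordinates, whose origin is the TCP and whose axes are the flange's). Camera axes: x right, y down, z forward; pixel columns grow to the right and rows downward; lengths in mm; the calibration is good to about 2 mm. A picture is of the moment at which its call begins: read the wrist's pose just before it. There is no depth.
- ctrl.finish_job(): hands the job in; it is judged then, once.
The state is a dict: "t": time; "qpos": joint angles; "qd": joint speeds; "joint_efforts": joint torques, N m; "tcp_pos": TCP position; "eef_rot": TCP orientation; "ft_force": force on the tool from outside, world axes, zero at the start; "wrist_torque": the same for the moment, N m; "grip_width": opening from 0.0 (shut) to 1.0 (fully open); "grasp_force": force on a finger pad.
Only numpy, scipy, OpenCV 4.12 (cv2) and the standard library are available. Lean on these libraries where they do the work, as an engineer would, in place of code of your own. Each camera call takes 0.05 s, during which the arm holds its last target. There are 200 camera calls.

## Working session

There is one attempt and no reset: what is moved stays moved. The work goes in short steps, Python scripts to look and compute and a tool call to move; the robot and the scene stay as the last step left them, time stands still between calls to the robot, and variables do not carry over. Pictures are saved under pics/ and viewed, at most 10 in all, crops included, and the job is handed in when it is done.

Besides the shell and the picture viewer there is one more tool, called after ">>>" as name([rows], argument=value, ...), one row to a line, values as JSON. arm_command: Moves the arm, as the interface text tells. Its arguments: {"type":"object","properties":{"deltas":{"type":"array","items":{"type":"array","items":{"type":"array","items":{"type":"number"}}}}},"required":["deltas"]}

```bash
mkdir -p pics; ls
cat > h.py <<'E'
import numpy as np, cv2
from workcell import ctrl, read_camera
from scipy.spatial.transform import Rotation as R
def cam(n):
    o=ctrl.get_obs(); c=read_camera(n)
    if n=="wrist":
        T=np.eye(4);T[:3,:3]=R.from_euler('xyz',o['eef_rot']).as_matrix();T[:3,3]=o['tcp_pos']
        M=T@np.array(c['T_tool_cam']); c['rotation']=M[:3,:3];c['origin']=M[:3,3]
    c['rotation']=np.array(c['rotation']).reshape(3,3);c['origin']=np.array(c['origin'])
    c['f']=c['pixels'].shape[0]/2/np.tan(np.radians(c['vertical_fov'])/2)
    return c
def ray(c,u,v):
    d=c['rotation']@np.array([(u-c['cx'])/c['f'],(v-c['cy'])/c['f'],1]);return d/np.linalg.norm(d)
def onz(c,u,v,z):
    d=ray(c,u,v);o=c['origin'];return o+d*(z-o[2])/d[2]
def proj(c,p):
    q=c['rotation'].T@(np.array(p)-c['origin']);return np.array([c['cx']+c['f']*q[0]/q[2],c['cy']+c['f']*q[1]/q[2]])
E
python3 - <<'E'
from h import *
import pickle
for n in("scene","top"):
    c=cam(n);cv2.imwrite(f'pics/{n}0.png',c['pixels']);pickle.dump(dict(c),open(n+'.pkl','wb'));print(n,c['origin'],c['rotation'].round(3).tolist(),c['f'])
print(ctrl.get_obs())
E
```

```text
picsTraceback (most recent call last):
  File "<stdin>", line 4, in <module>
  File "h.py", line 9, in cam
    c['rotation']=np.array(c['rotation']).reshape(3,3);c['origin']=np.array(c['origin'])
                  ~~~~~~~~~~~~~~~~~~~~~~~~~~~~~~~^^^^^
ValueError: cannot reshape array of size 3 into shape (3,3)
```

```bash
sed -i "s/c\['rotation'\]=np.array(c\['rotation'\]).reshape(3,3);/r=np.array(c['rotation']);c['rotation']=r if r.size==9 else R.from_euler('xyz',r).as_matrix();/" h.py
python3 - <<'E'
from h import *
import pickle
for n in("scene","top"):
    c=cam(n);cv2.imwrite(f'pics/{n}0.png',c['pixels']);pickle.dump(dict(c),open(n+'.pkl','wb'));print(n,c['origin'],c['rotation'].round(3).tolist(),c['f'])
print(ctrl.get_obs())
E
```

```text
scene [1220.57344071 -666.06536195  967.20838046] [[0.638, 0.543, -0.546], [0.77, -0.435, 0.466], [0.016, -0.718, -0.696]] 471.3993961168484
top [ 342.58791795  -79.75653947 1270.84865069] [[-0.015, -0.985, 0.171], [-1.0, 0.019, 0.019], [-0.022, -0.171, -0.985]] 460.3140217191072
{'t': 0.15, 'qpos': array([ 1.09868559e+00,  1.81391358e-01,  1.60774185e+00, -2.91498069e-06,
        1.35376369e+00, -2.06309410e-01]), 'qd': array([-0.00100695, -0.0026403 , -0.00266636,  0.00052331, -0.00047755,
        0.00058676]), 'joint_efforts': array([ 2.09964317e-03, -4.34239948e+01, -3.42170835e+01,  7.02122692e-02,
        3.56849853e-02, -1.34264900e-05]), 'tcp_pos': array([150.85234823, 554.45910561, 238.02291516]), 'eef_rot': array([-3.14031548e+00, -2.64387757e-04,  2.87579179e+00]), 'ft_force': array([-0.01881839,  0.01682022, -0.44322292]), 'wrist_torque': array([-0.00091714, -0.01163609,  0.03399082]), 'grasp_force': 0.0, 'grip_width': 1.002472078430056}
```

View pics/scene0.png

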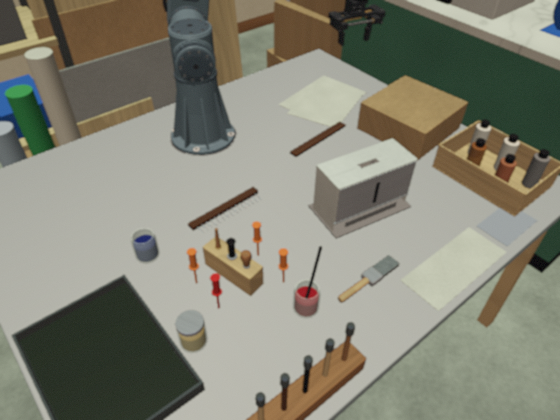

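View pics/top0.png

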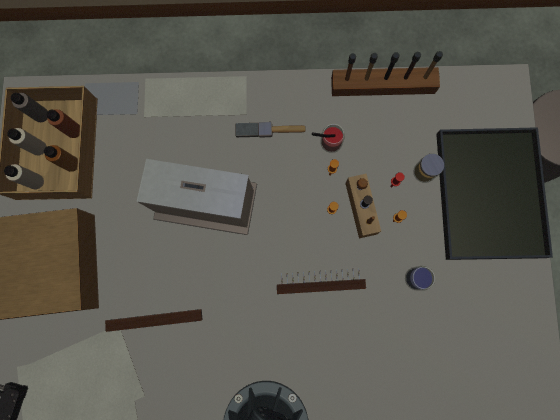

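Run:
```python
import cv2,numpy as np
a=cv2.imread('pics/scene0.png');b=cv2.imread('pics/top0.png')
z=lambda i,x,y,w,h:cv2.resize(i[y:y+h,x:x+w],(400,300),interpolation=cv2.INTER_CUBIC)
cv2.imwrite('pics/crops.png',np.vstack([np.hstack([z(a,180,205,120,90),z(b,320,150,100,100)[:, :]]),np.hstack([z(a,300,135,128,96),z(b,130,150,136,102)])]))
```

```text
(no output)
```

View pics/crops.png

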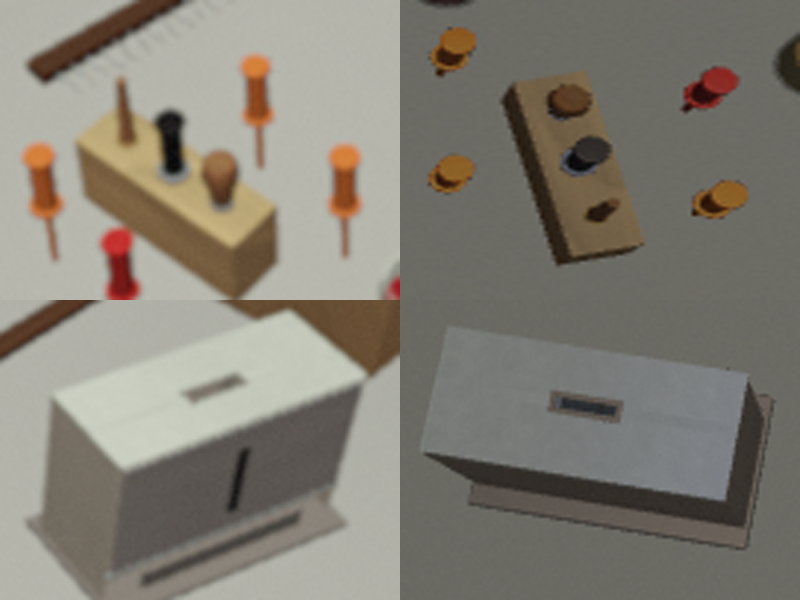

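Run:
```python
from h import *
import pickle
t=pickle.load(open('top.pkl','rb'));s=pickle.load(open('scene.pkl','rb'))
def tri(pt,ps):
    A=[];b=[]
    for c,p in((t,pt),(s,ps)):
        d=ray(c,*p);P=np.eye(3)-np.outer(d,d);A.append(P);b.append(P@c['origin'])
    return np.linalg.lstsq(np.vstack(A),np.hstack(b),rcond=None)[0]
T=lambda x,y:(130+x*136/400-136*400/400*0, 0)
# crop->full
tc=lambda x,y:(130+(x-400)*.34,150+(y-300)*.34)      # dispenser top
sc=lambda x,y:(300+x*.32,135+(y-300)*.32)
tk=lambda x,y:(320+(x-400)*.25,150+y/3)
sk=lambda x,y:(180+x*.3,205+y*.3)
print('slot tri',tri(tc(585,406),sc(214,387)),'on z',onz(t,*tc(585,406),170),onz(s,*sc(214,387),170))
co=[onz(t,*tc(*p),170)[:2] for p in((448,327),(748,373),(727,500),(423,452))]
cs=[onz(s,*sc(*p),170)[:2] for p in((52,398),(127,470),(367,376),(290,310))]
for q in(co,cs):
    q=np.array(q);print(q.round(0).tolist(),q.mean(0),[np.linalg.norm(q[i]-q[i-1]).round() for i in range(4)])
    i=max(range(4),key=lambda i:np.linalg.norm(q[i]-q[i-1]));v=q[i]-q[i-1];print('long axis deg',np.degrees(np.arctan2(v[1],v[0])))
print('disc tri',tri(tk(594,150),sk(170,120)),onz(t,*tk(594,150),127),onz(s,*sk(170,120),127))
k=[onz(t,*tk(*p),70)[:2] for p in((515,82),(588,70),(643,243),(568,250))]
k=np.array(k);print(k.round().tolist(),k.mean(0));v=k[2]+k[3]-k[0]-k[1];print('stand axis',np.degrees(np.arctan2(v[1],v[0])),np.linalg.norm(v)/2)
ks=np.array([onz(s,*sk(*p),70)[:2] for p in((77,143),(120,105),(278,207),(233,247))]);print(ks.round().tolist(),ks.mean(0));v=ks[2]+ks[3]-ks[0]-ks[1];print(np.degrees(np.arctan2(v[1],v[0])),np.linalg.norm(v)/2)
for p in((455,40),(715,80),(455,168),(728,193)):print('pin',onz(t,*tk(*p),119))
for n,p in(('jarA',(333,136)),('brush tip',(313,133)),('jarB',(421,278)),('jarC',(431,166))):print(n,onz(t,*p,78))
```

```text
slot tri [600.16962473 163.74542999 171.02349432] on z [599.62307455 163.02894719 170.        ] [599.79922525 166.04788812 170.        ]
[[671.0, 281.0], [625.0, 26.0], [518.0, 44.0], [563.0, 298.0]] [594.15380282 162.29330034] [np.float64(109.0), np.float64(259.0), np.float64(109.0), np.float64(258.0)]
long axis deg -100.12105297699026
[[523.0, 45.0], [630.0, 30.0], [673.0, 283.0], [565.0, 306.0]] [597.90522494 166.17194723] [np.float64(264.0), np.float64(108.0), np.float64(257.0), np.float64(111.0)]
long axis deg -99.16611803906842
disc tri [ 565.70291259 -271.02700909  127.37625453] [ 564.50104368 -273.05917463  127.        ] [ 566.76281184 -268.93194977  127.        ]
[[638.0, -233.0], [648.0, -282.0], [492.0, -311.0], [487.0, -262.0]] [ 566.50798881 -271.85571451]
stand axis -169.4466935570553 156.2121179499764
[[498.0, -310.0], [485.0, -263.0], [641.0, -230.0], [650.0, -277.0]] [ 568.62171068 -270.00813632]
12.092566490157223 157.59910189387037
pin [ 664.14348854 -189.63333185  119.        ]
pin [ 625.33471755 -354.36367764  119.        ]
pin [ 552.27360432 -185.8198624   119.        ]
pin [ 527.57953474 -356.84769468  119.        ]
jarA [ 751.86422256 -194.12266276   78.        ]
brush tip [ 761.57395796 -140.41837629   78.        ]
jarB [ 368.91295518 -405.13316302   78.        ]
jarC [ 662.72836727 -451.03607998   78.        ]
```

```bash
cat >> h.py <<'E'
def delta(xyz,yaw=None):
    o=ctrl.get_obs();Rt=R.from_euler('xyz',o['eef_rot']);p=np.array(o['tcp_pos'])
    d=Rt.inv().apply(np.array(xyz,float)-p)/1000
    rv=(Rt.inv()*R.from_euler('xyz',[np.pi,0,yaw])).as_rotvec() if yaw is not None else 0
    print('tcp',p.round(2),'rot',np.round(o['eef_rot'],4),'F',o['ft_force'].round(2),'w',round(o['grip_width']*88.1,1),'gf',round(o['grasp_force'],1),'t',round(o['t'],2));print('turn',np.round(rv,4),'shift',d.round(4))
E
python3 -c "
from h import *
delta([545,-275,240],np.radians(191))"
```

```text
tcp [150.85 554.46 238.02] rot [-3.1403e+00 -3.0000e-04  2.8758e+00] F [-0.02  0.02 -0.44] w 88.3 gf 0.0 t 0.15
turn [-0.0012 -0.0006 -0.4578] shift [-0.5982 -0.6968 -0.0012]
```

The rows are not in the units I measure in: shifts go in shares of 0.5 m and turns go in shares of 2 pi rad. I convert before sending: -0.35 m / 0.5 = -0.7, -0.303 m / 0.5 = -0.606, -0.15 rad / 6.2832 = -0.0239.

>>> arm_command([
  [[0,0,-0.0239,-0.06,-0.07,0,0.06],[0,0,-0.0477,-0.13,-0.154,0,0.06],[0,0,-0.0729,-0.2,-0.234,0,0.06],[0,0,-0.0729,-0.28,-0.326,0,0.06],[0,0,-0.0729,-0.36,-0.42,0,0.06],[0,0,-0.0729,-0.44,-0.512,0,0.06],[0,0,-0.0729,-0.52,-0.606,0,0.06],[0,0,-0.0729,-0.6,-0.7,0,0.06]],
])

```text
t: 1.15
tcp_pos: [349.0, 136.5, 238.9]
eef_rot: [-3.142, 0.001, -2.949]
ft_force: [1.2, 1.1, 0.4]
grip_width: 0.682
grasp_force: 0.0
```

```bash
python3 -c "
from h import *
delta([545,-275,240],np.radians(191))"
```

```text
tcp [348.95 136.52 238.9 ] rot [-3.1416e+00  1.1000e-03 -2.9491e+00] F [1.25 1.07 0.41] w 60.1 gf 0.0 t 1.15
turn [-0.      0.0011  0.0005] shift [-0.1137 -0.4414 -0.001 ]
```

In the tool's units: -0.443 m / 0.5 = -0.886, -0.41 m / 0.5 = -0.82.

>>> arm_command([
  [[0,0,0,-0.03,-0.116,0,0.05],[0,0,0,-0.06,-0.236,0,0.05],[0,0,0,-0.09,-0.356,0,0.05],[0,0,0,-0.12,-0.476,0,0.05],[0,0,0,-0.15,-0.596,0,0.05],[0,0,0,-0.18,-0.716,0,0.05],[0,0,0,-0.21,-0.82,0,0.05],[0,0,0,-0.228,-0.886,0,0.05]],
])

```text
t: 2.15
tcp_pos: [545.5, -277.2, 238.0]
eef_rot: [3.141, -0.001, -2.951]
ft_force: [0.0, 0.3, 0.4]
grip_width: 0.568
grasp_force: 0.0
```

>>> arm_command([
  [[0,0,0,0,0,0,0.05]],
])

```text
t: 2.28
tcp_pos: [545.1, -276.7, 237.7]
eef_rot: [3.141, -0.001, -2.952]
ft_force: [-0.1, 0.7, -0.6]
grip_width: 0.566
grasp_force: 0.0
```

Run:
```python
from h import *
c=cam('wrist');cv2.imwrite('pics/w1.png',c['pixels']);print(np.array(c['T_tool_cam']).round(3),c['f'],c['cx'],c['cy'])
delta([566,-271,240],np.radians(191))
for p in((566,-271,127),(566,-271,70),(567.5,-271,70)):print(proj(c,p))
```

```text
[[-2.00000e-03 -9.59000e-01 -2.84000e-01  7.48600e+01]
 [ 1.00000e+00 -2.00000e-03  1.00000e-03 -1.90000e-01]
 [-1.00000e-03 -2.84000e-01  9.59000e-01 -1.45304e+02]
 [ 0.00000e+00  0.00000e+00  0.00000e+00  1.00000e+00]] 374.469647057537 284.8621751752428 216.26361388049492
tcp [ 544.73 -275.15  237.75] rot [ 3.1401e+00 -1.0000e-03 -2.9507e+00] F [-0.37  1.02  0.28] w 49.9 gf 0.0 t 2.33
turn [ 0.0015 -0.001  -0.0011] shift [-0.0217  0.     -0.0023]
[287.19356246 243.48816665]
[286.68149855 220.4880701 ]
[286.35956609 222.09668732]
```

View pics/w1.png

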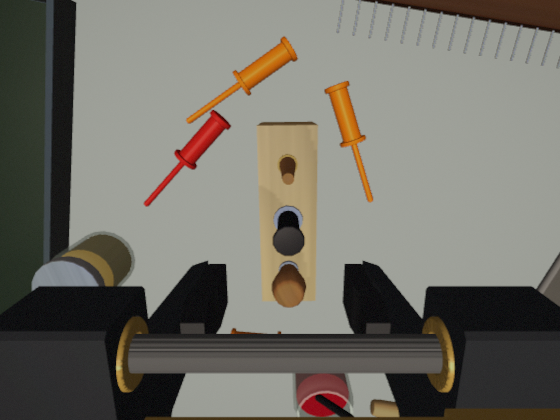

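Run:
```python
from h import *
im=cv2.imread('pics/w1.png')
g=im.max(2);m=((g<75)).astype(np.uint8);m[:, :262]=0;m[:,316:]=0;m[:180]=0;m[262:]=0
cn,_=cv2.findContours(m,0,1);k=max(cn,key=cv2.contourArea);print(cv2.boundingRect(k))
ys,xs=np.nonzero(m);b=ys.max();w=[(r,np.ptp(xs[ys==r])) for r in range(ys.min(),b+1)];print(w[-24:])
c=cam('wrist')
for p in((288.5,241),):print(onz(c,*p,127))
q=onz(c,288.5,241,127);delta([q[0],q[1],140],np.radians(191))
```

```text
(273, 211, 31, 44)
[(231, np.int64(23)), (232, np.int64(25)), (233, np.int64(26)), (234, np.int64(27)), (235, np.int64(28)), (236, np.int64(29)), (237, np.int64(30)), (238, np.int64(30)), (239, np.int64(30)), (240, np.int64(30)), (241, np.int64(30)), (242, np.int64(30)), (243, np.int64(30)), (244, np.int64(29)), (245, np.int64(29)), (246, np.int64(27)), (247, np.int64(26)), (248, np.int64(25)), (249, np.int64(23)), (250, np.int64(22)), (251, np.int64(21)), (252, np.int64(17)), (253, np.int64(14)), (254, np.int64(10))]
[ 563.47800962 -268.74958353  127.        ]
tcp [ 544.6  -274.23  237.99] rot [ 3.1401e+00 -9.0000e-04 -2.9497e+00] F [0.06 0.58 0.68] w 50.0 gf 0.0 t 2.38
turn [ 0.0015 -0.0009 -0.0001] shift [-0.0197  0.0016  0.098 ]
```

In the tool's units: 0.154 m / 0.5 = 0.308, 0.15 m / 0.5 = 0.3.

>>> arm_command([
  [[0,0,0,-0.02,0,0,0.05],[0,0,0,-0.042,0,0.04,0.05],[0,0,0,-0.042,0,0.1,0.05],[0,0,0,-0.042,0,0.16,0.05],[0,0,0,-0.042,0,0.22,0.05],[0,0,0,-0.042,0,0.27,0.05],[0,0,0,-0.042,0,0.3,0.05],[0,0,0,-0.042,0,0.308,0.05]],
])

```text
t: 3.38
tcp_pos: [565.3, -269.8, 83.2]
eef_rot: [3.14, -0.001, -2.949]
ft_force: [0.6, 1.1, -0.1]
grip_width: 0.567
grasp_force: 0.0
```

>>> arm_command([
  [[0,0,0,0,0,0,0.05],[0,0,0,0,0,0,0.05],[0,0,0,0,0,0,0.03]],
])

```text
t: 3.75
tcp_pos: [566.2, -271.1, 85.7]
eef_rot: [-3.14, 0.001, -2.949]
ft_force: [-0.4, 0.3, -0.2]
grip_width: 0.48
grasp_force: 0.0
```

Run:
```python
from h import *
c=cam('wrist');cv2.imwrite('pics/w2.png',c['pixels'])
delta([565,-270,84],np.radians(191))
```

```text
tcp [ 566.06 -271.08   85.54] rot [-3.1406e+00  9.0000e-04 -2.9495e+00] F [-0.43  0.39  0.33] w 37.9 gf 0.0 t 3.8
turn [-0.001   0.0009  0.0001] shift [0.0008 0.0013 0.0015]
```

View pics/w2.png

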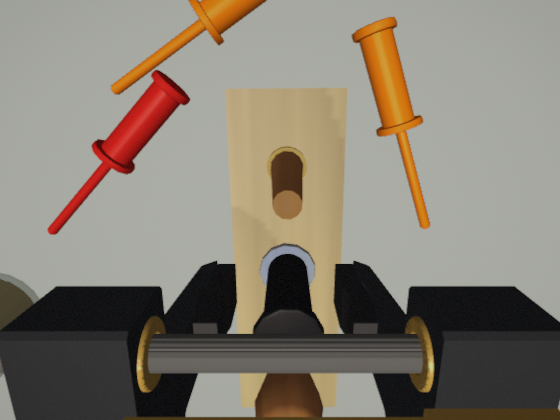

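>>> arm_command([
  [[0,0,0,0,0,0,0.01],[0,0,0,0,0,0,0.01],[0,0,0,0,0,0,0.01],[0,0,0,0,0,0,0.01],[0,0,0,0,0,0,0.01],[0,0,0,0,0,0,0.01]],
])

```text
t: 4.55
tcp_pos: [565.9, -270.8, 85.0]
eef_rot: [-3.141, 0.0, -2.949]
ft_force: [-0.4, 1.9, 6.2]
grip_width: 0.244
grasp_force: 33.0
```

Run:
```python
from h import *
P=[];F=[]
for i in range(8):
    c=read_camera('wrist');o=ctrl.get_obs();P.append(o['tcp_pos']);F.append(o['ft_force'])
P=np.array(P);print(P.round(2).tolist(),P.mean(0),P.std(0),np.mean(F,0),np.std(F,0))
delta([566,-271,84],np.radians(191));cv2.imwrite('pics/w3.png',c['pixels'])
```

```text
[[565.9, -270.77, 85.04], [565.88, -270.77, 85.01], [565.89, -270.8, 85.04], [565.89, -270.79, 85.05], [565.89, -270.78, 85.02], [565.88, -270.81, 85.04], [565.88, -270.81, 85.05], [565.88, -270.78, 85.02]] [ 565.88741037 -270.78927932   85.03601718] [0.00528179 0.01599634 0.01277924] [-0.50368249  1.4364004   5.37358239] [0.50058965 0.61272626 0.35246359]
tcp [ 565.88 -270.78   85.02] rot [-3.1413e+00  3.0000e-04 -2.9493e+00] F [-0.45  1.58  5.02] w 21.1 gf 33.1 t 4.95
turn [-0.0003  0.0003  0.0003] shift [-0.0001 -0.0002  0.001 ]
```

```bash
python3 -c "
import cv2
a=cv2.imread('pics/w3.png')[200:380,180:400];cv2.imwrite('pics/w3c.png',cv2.resize(a,(733,600),interpolation=cv2.INTER_CUBIC))"
```

```text
(no output)
```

View pics/w3c.png

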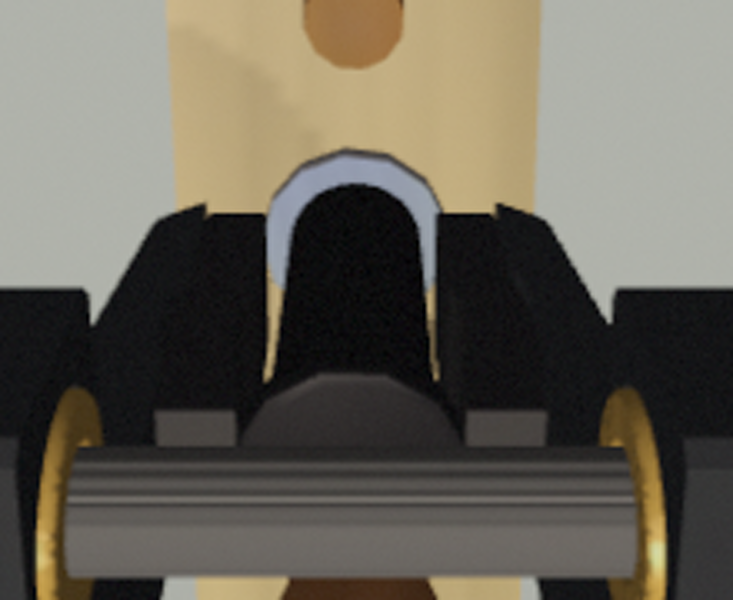

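In the tool's units: 0.0065 m / 0.5 = 0.013.

>>> arm_command([
  [[0,0,0,0,0,0,0.04],[0,0,0,0,0,0,0.04],[0,0,0,0,0,0.013,0.04],[0,0,0,0,0,0.013,0.04],[0,0,0,0,0,0.013,0.01],[0,0,0,0,0,0.013,0.01],[0,0,0,0,0,0.013,0.01],[0,0,0,0,0,0.013,0.01]],
])

```text
t: 5.95
tcp_pos: [565.7, -270.7, 78.3]
eef_rot: [-3.142, 0.0, -2.949]
ft_force: [0.2, -0.2, -1.3]
grip_width: 0.195
grasp_force: 30.0
```

>>> arm_command([
  [[0,0,0,0,0,0,0.01],[0,0,0,0,0,0,0.01]],
])

```text
t: 6.2
tcp_pos: [565.7, -270.7, 78.2]
eef_rot: [3.142, -0.0, -2.949]
ft_force: [-0.6, -0.8, -0.2]
grip_width: 0.197
grasp_force: 30.0
```

Run:
```python
from h import *
c=cam('wrist');cv2.imwrite('pics/w4.png',c['pixels'])
delta([566,-271,78],np.radians(191))
```

```text
tcp [ 565.7  -270.75   78.23] rot [-3.1416  0.     -2.9494] F [-0.09  0.31 -0.73] w 16.9 gf 30.0 t 6.25
turn [-0.      0.      0.0002] shift [-0.0002 -0.0003  0.0002]
```

In the tool's units: -0.19 m / 0.5 = -0.38, -0.175 m / 0.5 = -0.35.

>>> arm_command([
  [[0,0,0,0,0,-0.01,0.01],[0,0,0,0,0,-0.04,0.01],[0,0,0,0,0,-0.09,0.01],[0,0,0,0,0,-0.15,0.01],[0,0,0,0,0,-0.22,0.01],[0,0,0,0,0,-0.29,0.01],[0,0,0,0,0,-0.35,0.01],[0,0,0,0,0,-0.38,0.01]],
])

```text
t: 7.25
tcp_pos: [566.4, -271.2, 271.6]
eef_rot: [-3.138, 0.003, -2.949]
ft_force: [-0.8, -0.1, 0.4]
grip_width: 0.192
grasp_force: 30.0
```

Run:
```python
from h import *
c=cam('wrist');cv2.imwrite('pics/w5.png',c['pixels'])
delta([599.7,164.5,268],np.radians(100.4))
```

```text
tcp [ 566.79 -271.46  272.69] rot [-3.1374  0.0038 -2.9493] F [ 0.84 -1.01  0.67] w 17.6 gf 30.0 t 7.3
turn [-2.0000e-04  6.3000e-03  1.5816e+00] shift [-0.1156  0.4217  0.0034]
```

In the tool's units: 0.26 m / 0.5 = 0.52, -0.06 m / 0.5 = -0.12, 0.84 rad / 6.2832 = 0.1337.

>>> arm_command([
  [[0,0,0.0095,-0.008,0.03,0,0.01],[0,0,0.0255,-0.024,0.084,0,0.01],[0,0,0.0446,-0.04,0.15,0,0.01],[0,0,0.0668,-0.06,0.22,0,0.01],[0,0,0.0891,-0.08,0.3,0,0.01],[0,0,0.1114,-0.1,0.38,0,0.01],[0,0,0.1337,-0.12,0.45,0,0.01],[0,0,0.156,-0.14,0.52,0,0.01]],
])

```text
t: 8.3
tcp_pos: [584.2, -0.8, 267.2]
eef_rot: [-3.141, -0.001, 2.349]
ft_force: [-0.6, -0.2, -0.2]
grip_width: 0.195
grasp_force: 30.0
```

Run:
```python
from h import *
delta([599.7,164.5,268],np.radians(100.4))
```

```text
tcp [584.19  -0.8  267.2 ] rot [-3.1407e+00 -1.3000e-03  2.3492e+00] F [-0.63 -0.24 -0.24] w 17.2 gf 30.0 t 8.3
turn [-0.0012 -0.001   0.5969] shift [ 0.1068  0.1271 -0.0008]
```

In the tool's units: 0.1271 m / 0.5 = 0.2542, 0.1068 m / 0.5 = 0.2136, 0.24 rad / 6.2832 = 0.0382.

>>> arm_command([
  [[0,0,0.0191,0.044,0.052,0,0.01],[0,0,0.0382,0.09,0.106,0,0.01],[0,0,0.0573,0.134,0.158,0,0.01],[0,0,0.0748,0.17,0.202,0,0.01],[0,0,0.0875,0.196,0.234,0,0.01],[0,0,0.095,0.21,0.25,0,0.01],[0,0,0.095,0.2136,0.2542,0,0.01],[0,0,0.095,0.2136,0.2542,0,0.01]],
])

```text
t: 9.3
tcp_pos: [599.2, 163.0, 267.6]
eef_rot: [-3.141, 0.0, 1.758]
ft_force: [-0.2, -0.8, -0.7]
grip_width: 0.192
grasp_force: 30.0
```

>>> arm_command([
  [[0,0,0,0,0,0,0.01],[0,0,0,0,0,0,0.01]],
])

```text
t: 9.55
tcp_pos: [599.5, 162.7, 268.2]
eef_rot: [3.142, 0.0, 1.756]
ft_force: [0.0, -0.3, -0.4]
grip_width: 0.196
grasp_force: 30.0
```

Run:
```python
from h import *
c=cam('wrist');cv2.imwrite('pics/w6.png',c['pixels'])
delta([599.7,164.5,268],np.radians(100.4))
print(proj(c,(599.7,164.5,170)))
o=ctrl.get_obs();p=o['tcp_pos'];print('tip',proj(c,p-[0,0,70.2]))
```

```text
tcp [599.54 162.76 268.25] rot [3.1416e+00 1.0000e-04 1.7564e+00] F [ 0.34 -0.72 -0.21] w 17.3 gf 30.0 t 9.6
turn [0.     0.0001 0.0041] shift [0.0017 0.0005 0.0002]
[288.24641946 215.53106006]
tip [287.89823972 231.14038462]
```

View pics/w6.png

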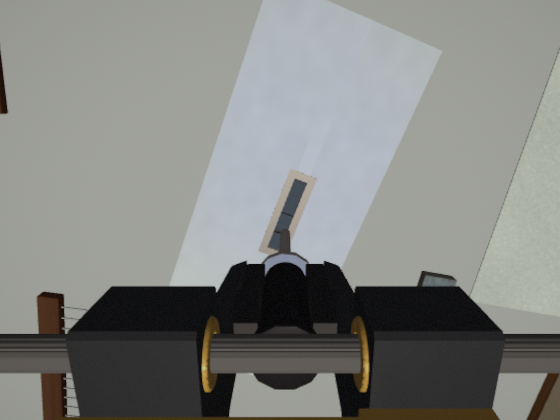

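In the tool's units: 0.36 rad / 6.2832 = 0.0573.

>>> arm_command([
  [[0,0,0.0191,0,0,0,0.01],[0,0,0.0398,0,0,0,0.01],[0,0,0.0573,0,0,0,0.01],[0,0,0.0573,0,0,0,0.01],[0,0,0.0573,0,0,0,0.01],[0,0,0.0573,0,0,0,0.01]],
])

```text
t: 10.35
tcp_pos: [599.5, 163.1, 268.2]
eef_rot: [3.142, 0.0, 1.398]
ft_force: [0.7, -0.5, -0.7]
grip_width: 0.196
grasp_force: 30.0
```

Run:
```python
from h import *
c=cam('wrist');cv2.imwrite('pics/w7.png',c['pixels'])
delta([599.7,164.5,268],np.radians(80))
print(proj(c,(599.7,164.5,170)))
o=ctrl.get_obs();p=o['tcp_pos'];print('tip',proj(c,p-[0,0,70.2]),'collar',proj(c,p-[0,0,8.2]))
cv2.imwrite('pics/w7c.png',cv2.resize(c['pixels'][150:285,200:380],(800,600),interpolation=cv2.INTER_CUBIC))
```

```text
tcp [599.52 163.16 268.23] rot [3.1415 0.     1.3977] F [-0.24 -0.37 -0.9 ] w 17.2 gf 30.0 t 10.4
turn [0.     0.     0.0014] shift [ 0.0013 -0.0001  0.0002]
[287.36055657 215.20323034]
tip [287.76146585 230.23174171] collar [288.85403481 274.21314984]
```

View pics/w7c.png

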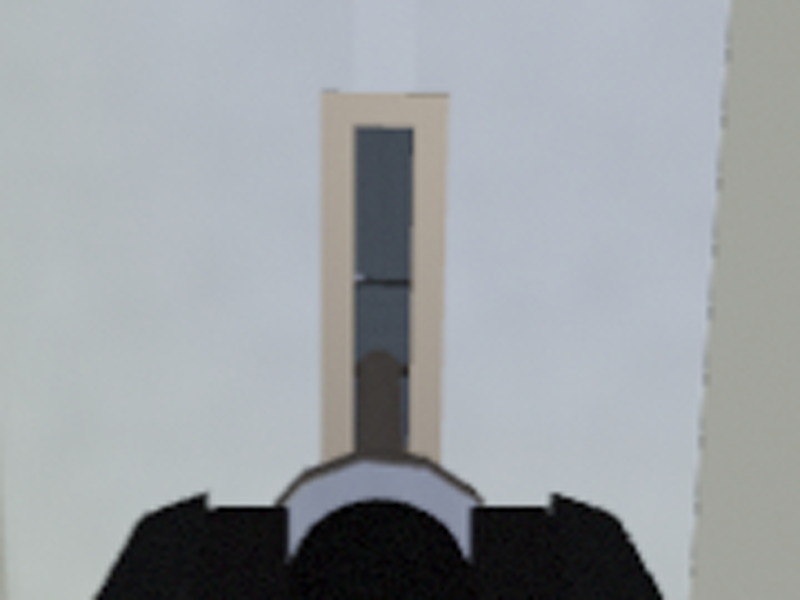

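Run:
```python
from h import *
c=cam('wrist');o=ctrl.get_obs();p=o['tcp_pos'];print(p,np.degrees(o['eef_rot'][2]))
u=np.array([np.cos(o['eef_rot'][2]),np.sin(o['eef_rot'][2]),0])
f=lambda x,y,z:(onz(c,200+x/4.444,150+y/4.444,z)-p)@u
far=f(383,127,170);print('slot far end, centre rel TCP',far,far+26)
print('surround far',f(383,93,170))
for z in(150,146,142,138,134):print(z,'far edge',f(383,281,z)-far-26,'near edge',f(383,372,z)-far-26)
print('tip top of rod', [f(380,350,z) for z in(198,)])
```

```text
[599.49367885 163.1866497  268.22357789] 80.07007245871043
slot far end, centre rel TCP 26.477965052373946 52.477965052373946
surround far 31.547280946336986
150 far edge -55.41759956205813 near edge -71.25028360062801
146 far edge -56.55695780272231 near edge -72.62995254634019
142 far edge -57.69631604338647 near edge -74.00962149205246
138 far edge -58.835674284050626 near edge -75.3892904377647
134 far edge -59.975032524714806 near edge -76.76895938347694
tip top of rod [np.float64(0.9535661068453793)]
```

>>> arm_command([
  [[0,0,0,-0.012,0,0,0.01],[0,0,0,-0.024,0,0.006,0.01],[0,0,0,-0.024,0,0.02,0.01],[0,0,0,-0.024,0,0.034,0.01],[0,0,0,-0.024,0,0.044,0.01],[0,0,0,-0.024,0,0.048,0.01],[0,0,0,-0.024,0,0.05,0.01],[0,0,0,-0.024,0,0.05,0.01]],
])

```text
t: 11.45
tcp_pos: [597.5, 151.5, 243.3]
eef_rot: [3.141, -0.0, 1.397]
ft_force: [0.2, -0.2, -1.2]
grip_width: 0.193
grasp_force: 30.0
```

Run:
```python
from h import *
c=cam('wrist');cv2.imwrite('pics/w8.png',c['pixels'])
delta([599.7,164.5,243],np.radians(80))
cv2.imwrite('pics/w8c.png',cv2.resize(c['pixels'][150:285,200:380],(800,600),interpolation=cv2.INTER_CUBIC))
```

```text
tcp [597.52 151.47 243.42] rot [ 3.1413e+00 -1.0000e-04  1.3969e+00] F [0.04 1.15 0.35] w 17.4 gf 30.0 t 11.5
turn [ 0.0003 -0.0001  0.0006] shift [ 0.0132 -0.0001  0.0004]
```

View pics/w8c.png

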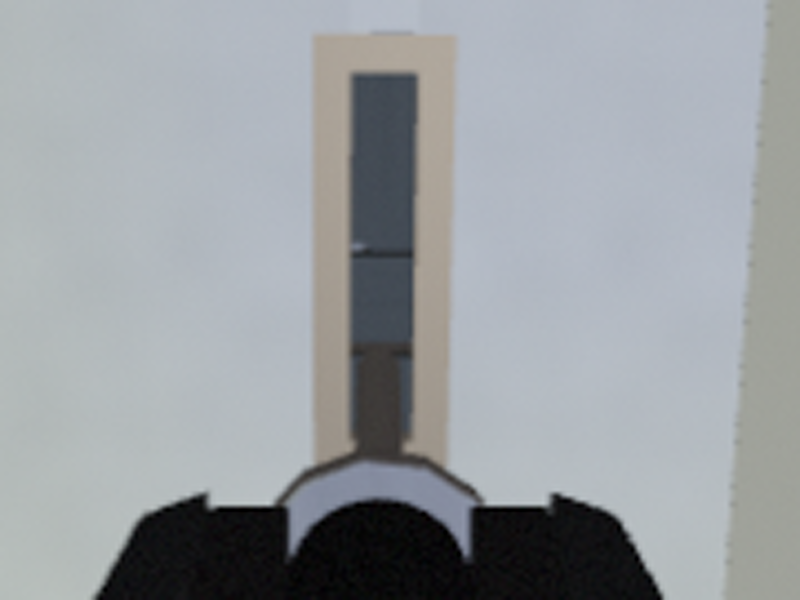

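Run:
```python
from h import *
c=cam('wrist');o=ctrl.get_obs();p=o['tcp_pos'];print(p)
y=o['eef_rot'][2];u=np.array([np.cos(y),np.sin(y),0])
f=lambda x,v,z:(onz(c,200+x/4.444,150+v/4.444,z)-p)@u
a,b=f(383,72,170),f(383,440,170);print('slot',a,b,(a+b)/2);m=(a+b)/2
for z in(146,142,138):print(z,f(383,253,z)-m,f(383,350,z)-m)
print('tip far edge',f(380,345,173)-m)
```

```text
[597.52936023 151.43818118 243.4908363 ]
slot 38.5257631974837 -13.35722324053094 12.584269978476378
146 -5.140409963602917 -20.546596013723686
142 -6.20688082111023 -21.8669497142745
138 -7.273351678617621 -23.187303414825294
tip far edge -10.915916015403948
```

In the tool's units: 0.016 m / 0.5 = 0.032, 0.014 m / 0.5 = 0.028.

>>> arm_command([
  [[0,0,0,-0.001,0,0.004,0.01],[0,0,0,-0.001,0,0.008,0.01],[0,0,0,-0.001,0,0.012,0.01],[0,0,0,-0.001,0,0.016,0.01],[0,0,0,-0.001,0,0.02,0.01],[0,0,0,-0.001,0,0.024,0.01],[0,0,0,-0.001,0,0.028,0.01],[0,0,0,-0.001,0,0.032,0.01]],
])

```text
t: 12.55
tcp_pos: [597.3, 150.9, 227.1]
eef_rot: [-3.142, 0.0, 1.397]
ft_force: [-0.2, 0.2, 0.8]
grip_width: 0.196
grasp_force: 30.0
```

>>> arm_command([
  [[0,0,0,0,0,0.002,0.01],[0,0,0,0,0,0.004,0.01],[0,0,0,0,0,0.006,0.01],[0,0,0,0,0,0.008,0.01],[0,0,0,0,0,0.01,0.01],[0,0,0,0,0,0.012,0.01],[0,0,0,0,0,0.012,0.01]],
])

```text
t: 13.42
tcp_pos: [597.3, 150.9, 221.1]
eef_rot: [-3.141, 0.0, 1.397]
ft_force: [0.8, -0.7, -0.5]
grip_width: 0.196
grasp_force: 30.0
```

In the tool's units: 0.003 m / 0.5 = 0.006, 0.002 m / 0.5 = 0.004.

>>> arm_command([
  [[0,0,0,0,0,0.002,0.01],[0,0,0,0,0,0.004,0.01],[0,0,0,0,0,0.006,0.01],[0,0,0,0,0,0.006,0.01]],
])

```text
t: 13.92
tcp_pos: [597.2, 150.9, 218.0]
eef_rot: [-3.141, 0.0, 1.397]
ft_force: [0.7, -0.8, -1.0]
grip_width: 0.194
grasp_force: 30.0
```

In the tool's units: 0.003 m / 0.5 = 0.006, 0.002 m / 0.5 = 0.004.

>>> arm_command([
  [[0,0,0,0,0,0.002,0.01],[0,0,0,0,0,0.004,0.01],[0,0,0,0,0,0.006,0.01],[0,0,0,0,0,0.006,0.01]],
])

```text
t: 14.42
tcp_pos: [597.3, 150.9, 215.1]
eef_rot: [-3.141, 0.0, 1.397]
ft_force: [0.6, -0.5, -0.8]
grip_width: 0.192
grasp_force: 30.0
```

In the tool's units: 0.001 m / 0.5 = 0.002, 0.0005 m / 0.5 = 0.001.

>>> arm_command([
  [[0,0,0,0,0,0.001,0.01],[0,0,0,0,0,0.002,0.01],[0,0,0,0,0,0.002,0.01]],
])

```text
t: 14.8
tcp_pos: [597.3, 150.9, 214.1]
eef_rot: [-3.141, 0.0, 1.397]
ft_force: [-0.0, -0.1, -0.6]
grip_width: 0.196
grasp_force: 30.0
```

In the tool's units: 0.001 m / 0.5 = 0.002, 0.0005 m / 0.5 = 0.001.

>>> arm_command([
  [[0,0,0,0,0,0.001,0.01],[0,0,0,0,0,0.002,0.01],[0,0,0,0,0,0.002,0.01]],
])

```text
t: 15.18
tcp_pos: [597.3, 150.9, 213.2]
eef_rot: [-3.142, 0.0, 1.397]
ft_force: [-0.7, 0.0, -1.8]
grip_width: 0.195
grasp_force: 30.0
```

>>> arm_command([
  [[0,0,0,0,0,0.001,0.01],[0,0,0,0,0,0.001,0.01]],
])

```text
t: 15.42
tcp_pos: [597.3, 150.9, 212.7]
eef_rot: [-3.141, 0.0, 1.397]
ft_force: [0.1, 0.3, -0.7]
grip_width: 0.194
grasp_force: 30.0
```

In the tool's units: 0.0005 m / 0.5 = 0.001.

>>> arm_command([
  [[0,0,0,0,0,0.001,0.01],[0,0,0,0,0,0.001,0.01]],
])

```text
t: 15.68
tcp_pos: [597.3, 150.9, 212.2]
eef_rot: [-3.142, -0.0, 1.397]
ft_force: [0.4, -0.6, -0.1]
grip_width: 0.192
grasp_force: 30.0
```

In the tool's units: 0.0005 m / 0.5 = 0.001.

>>> arm_command([
  [[0,0,0,0,0,0.001,0.01],[0,0,0,0,0,0.001,0.01]],
])

```text
t: 15.92
tcp_pos: [597.3, 150.9, 211.7]
eef_rot: [-3.141, 0.0, 1.397]
ft_force: [-0.2, 0.5, -0.4]
grip_width: 0.194
grasp_force: 30.0
```

In the tool's units: 0.0005 m / 0.5 = 0.001.

>>> arm_command([
  [[0,0,0,0,0,0.001,0.01],[0,0,0,0,0,0.001,0.01]],
])

```text
t: 16.18
tcp_pos: [597.3, 150.9, 211.2]
eef_rot: [-3.142, 0.0, 1.397]
ft_force: [0.0, -0.1, -1.4]
grip_width: 0.196
grasp_force: 30.0
```

In the tool's units: 0.0005 m / 0.5 = 0.001.

>>> arm_command([
  [[0,0,0,0,0,0.001,0.01],[0,0,0,0,0,0.001,0.01]],
])

```text
t: 16.42
tcp_pos: [597.3, 150.9, 210.7]
eef_rot: [-3.142, 0.0, 1.397]
ft_force: [-0.5, 0.2, -0.7]
grip_width: 0.189
grasp_force: 30.0
```

In the tool's units: 0.001 m / 0.5 = 0.002, 0.0005 m / 0.5 = 0.001.

>>> arm_command([
  [[0,0,0,0,0,0.001,0.01],[0,0,0,0,0,0.002,0.01],[0,0,0,0,0,0.002,0.01]],
])

```text
t: 16.8
tcp_pos: [597.4, 150.9, 210.0]
eef_rot: [3.141, -0.0, 1.397]
ft_force: [-0.7, 0.3, 1.5]
grip_width: 0.193
grasp_force: 30.0
```

In the tool's units: 0.0005 m / 0.5 = 0.001.

>>> arm_command([
  [[0,0,0,0,0,0.001,0.01],[0,0,0,0,0,0.001,0.01],[0,0,0,0,0,0.001,0.01]],
])

```text
t: 17.18
tcp_pos: [597.5, 150.9, 209.5]
eef_rot: [3.141, -0.0, 1.397]
ft_force: [-0.2, -0.5, 2.4]
grip_width: 0.192
grasp_force: 30.0
```

>>> arm_command([
  [[0,0,0,0,0,0.001,0.01],[0,0,0,0,0,0.001,0.01],[0,0,0,0,0,0.001,0.01]],
])

```text
t: 17.55
tcp_pos: [597.5, 150.9, 208.8]
eef_rot: [3.141, -0.0, 1.397]
ft_force: [-0.0, 0.4, 3.7]
grip_width: 0.19
grasp_force: 30.0
```

In the tool's units: 0.001 m / 0.5 = 0.002, 0.0005 m / 0.5 = 0.001.

>>> arm_command([
  [[0,0,0,0,0,0.001,0.01],[0,0,0,0,0,0.002,0.01],[0,0,0,0,0,0.002,0.01]],
])

```text
t: 17.92
tcp_pos: [597.4, 150.9, 207.7]
eef_rot: [3.141, -0.0, 1.397]
ft_force: [-0.2, -0.2, 4.4]
grip_width: 0.194
grasp_force: 30.0
```

In the tool's units: 0.001 m / 0.5 = 0.002, 0.0005 m / 0.5 = 0.001.

>>> arm_command([
  [[0,0,0,0,0,0.001,0.01],[0,0,0,0,0,0.002,0.01],[0,0,0,0,0,0.002,0.01]],
])

```text
t: 18.3
tcp_pos: [597.4, 150.9, 206.8]
eef_rot: [3.141, -0.0, 1.397]
ft_force: [-0.1, 0.3, 4.8]
grip_width: 0.194
grasp_force: 30.0
```

In the tool's units: 0.002 m / 0.5 = 0.004, 0.001 m / 0.5 = 0.002.

>>> arm_command([
  [[0,0,0,0,0,0.002,0.01],[0,0,0,0,0,0.004,0.01],[0,0,0,0,0,0.004,0.01]],
])

```text
t: 18.68
tcp_pos: [597.4, 150.9, 204.8]
eef_rot: [3.141, -0.0, 1.397]
ft_force: [-0.8, -1.1, 5.2]
grip_width: 0.198
grasp_force: 30.0
```

In the tool's units: 0.0015 m / 0.5 = 0.003, 0.001 m / 0.5 = 0.002.

>>> arm_command([
  [[0,0,0,0,0,0.002,0.01],[0,0,0,0,0,0.003,0.01],[0,0,0,0,0,0.003,0.01]],
])

```text
t: 19.05
tcp_pos: [597.4, 150.9, 203.3]
eef_rot: [3.141, -0.0, 1.397]
ft_force: [0.2, 0.3, 5.9]
grip_width: 0.201
grasp_force: 30.0
```

Run:
```python
from h import *
c=cam('scene');a=cv2.imread('pics/scene0.png')
print(cv2.absdiff(a,c['pixels'])[150:260,300:430].max(2).__gt__(30).sum());delta([597.3,150.9,243])
cv2.imwrite('pics/s1.png',c['pixels'])
```

```text
1157
tcp [597.4  150.88 203.3 ] rot [ 3.1414 -0.      1.3968] F [0.27 0.62 5.07] w 17.5 gf 30.0 t 19.1
turn 0 shift [ 0.     -0.0001 -0.0397]
```

In the tool's units: 0.0003 m / 0.5 = 0.0006.

>>> arm_command([
  [[0,0,0,0,0,0.0006,0.01],[0,0,0,0,0,0.0006,0.01],[0,0,0,0,0,0.0006,0.01],[0,0,0,0,0,0.0006,0.01]],
])

```text
t: 19.6
tcp_pos: [597.4, 150.9, 203.0]
eef_rot: [3.141, -0.0, 1.397]
ft_force: [-0.2, 0.2, 5.3]
grip_width: 0.192
grasp_force: 30.0
```

Run:
```python
from h import *
c=cam('scene');a=cv2.imread('pics/s1.png')
print(cv2.absdiff(a,c['pixels'])[190:300,300:470].max(2).__gt__(30).sum())
cv2.imwrite('pics/s2.png',cv2.resize(c['pixels'][100:300,270:470],(600,600)))
```

```text
1627
```

View pics/s2.png

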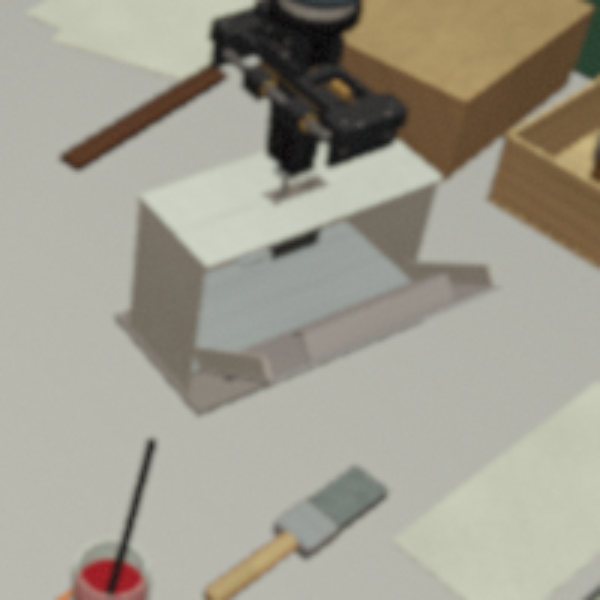

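In the tool's units: -0.068 m / 0.5 = -0.136, -0.062 m / 0.5 = -0.124.

>>> arm_command([
  [[0,0,0,0,0,-0.008,0.01],[0,0,0,0,0,-0.02,0.01],[0,0,0,0,0,-0.036,0.01],[0,0,0,0,0,-0.052,0.01],[0,0,0,0,0,-0.072,0.01],[0,0,0,0,0,-0.1,0.01],[0,0,0,0,0,-0.124,0.01],[0,0,0,0,0,-0.136,0.01]],
])

```text
t: 20.65
tcp_pos: [597.8, 150.9, 272.4]
eef_rot: [3.14, -0.0, 1.397]
ft_force: [-0.4, -0.6, -0.4]
grip_width: 0.194
grasp_force: 30.0
```

Run:
```python
from h import *
delta([575,-60,271],np.radians(80+56))
delta([565.7,-270.75,271],np.radians(191.01))
```

```text
tcp [597.76 150.92 272.36] rot [ 3.1400e+00 -4.0000e-04  1.3968e+00] F [-0.4  -0.59 -0.43] w 17.1 gf 30.0 t 20.65
turn [ 1.700e-03  4.000e-04 -9.768e-01] shift [-0.2117  0.0141  0.0013]
tcp [597.76 150.92 272.36] rot [ 3.1400e+00 -4.0000e-04  1.3968e+00] F [-0.4  -0.59 -0.43] w 17.1 gf 30.0 t 20.65
turn [ 1.500e-03  1.300e-03 -1.937e+00] shift [-0.4209  0.0414  0.0013]
```

In the tool's units: -0.212 m / 0.5 = -0.424, -0.187 m / 0.5 = -0.374, -0.59 rad / 6.2832 = -0.0939.

>>> arm_command([
  [[0,0,-0.0127,-0.03,0.002,0,0.01],[0,0,-0.0318,-0.08,0.006,0,0.01],[0,0,-0.0525,-0.14,0.01,0,0.01],[0,0,-0.0732,-0.2,0.014,0,0.01],[0,0,-0.0939,-0.26,0.018,0,0.01],[0,0,-0.1146,-0.32,0.022,0,0.01],[0,0,-0.1353,-0.374,0.026,0,0.01],[0,0,-0.1555,-0.424,0.028,0,0.01]],
])

```text
t: 21.65
tcp_pos: [574.2, -61.3, 271.0]
eef_rot: [-3.142, -0.0, 2.378]
ft_force: [-0.4, -0.2, 0.1]
grip_width: 0.19
grasp_force: 30.0
```

Run:
```python
from h import *
delta([565.7,-270.75,271],-2.9494)
```

```text
tcp [574.18 -61.32 270.97] rot [-3.1415e+00 -2.0000e-04  2.3777e+00] F [-0.37 -0.17  0.06] w 16.8 gf 30.0 t 21.65
turn [ 0.000e+00 -2.000e-04 -9.561e-01] shift [-0.1388 -0.1571 -0.    ]
```

In the tool's units: -0.1571 m / 0.5 = -0.3142, -0.1388 m / 0.5 = -0.2776, -0.956 rad / 6.2832 = -0.1522.

>>> arm_command([
  [[0,0,-0.0223,-0.04,-0.046,0,0.01],[0,0,-0.0446,-0.086,-0.096,0,0.01],[0,0,-0.07,-0.134,-0.15,0,0.01],[0,0,-0.0955,-0.182,-0.204,0,0.01],[0,0,-0.121,-0.224,-0.252,0,0.01],[0,0,-0.1401,-0.26,-0.292,0,0.01],[0,0,-0.1522,-0.2776,-0.3142,0,0.01],[0,0,-0.1522,-0.2776,-0.3142,0,0.01]],
])

```text
t: 22.65
tcp_pos: [564.8, -270.7, 270.7]
eef_rot: [3.141, -0.0, -2.956]
ft_force: [1.0, 0.4, -1.4]
grip_width: 0.196
grasp_force: 30.0
```

In the tool's units: 0.12 m / 0.5 = 0.24, 0.118 m / 0.5 = 0.236.

>>> arm_command([
  [[0,0,0,0,0,0.1,0.01],[0,0,0,0,0,0.18,0.01],[0,0,0,0,0,0.22,0.01],[0,0,0,0,0,0.236,0.01],[0,0,0,0,0,0.24,0.01],[0,0,0,0,0,0.24,0.01],[0,0,0,0,0,0.24,0.01]],
])

```text
t: 23.52
tcp_pos: [565.8, -270.2, 152.3]
eef_rot: [-3.14, 0.001, -2.954]
ft_force: [-0.3, -0.1, -0.2]
grip_width: 0.193
grasp_force: 30.0
```

Run:
```python
from h import *
delta([565.7,-270.75,146],-2.9494)
c=cam('wrist');cv2.imwrite('pics/w9.png',c['pixels']);a=cv2.imread('pics/w4.png')
# is key unchanged in the hand? compare collar blob (bluish bright) position between grasp time and now
for n,im in(('then',a),('lift',cv2.imread('pics/w5.png')),('now',c['pixels'])):
    i=im.astype(int);m=((i[...,0]-i[...,2]>8)&(i[...,0]>100)).astype(np.uint8);m[:,:240]=0;m[:,340:]=0;m[:200]=0;m[340:]=0
    ys,xs=np.nonzero(m);print(n,len(xs),xs.mean().round(2),ys.mean().round(2),xs.min(),xs.max(),ys.min(),ys.max())
```

```text
tcp [ 565.79 -270.22  152.26] rot [-3.1400e+00  1.5000e-03 -2.9535e+00] F [-0.27 -0.14 -0.17] w 17.0 gf 30.0 t 23.52
turn [-0.0016  0.0015 -0.0041] shift [ 0.0002 -0.0005  0.0063]
then 400 284.77 261.4 264 306 254 274
lift 430 284.87 259.17 264 306 226 274
now 400 284.8 261.43 264 306 254 274
```

In the tool's units: 0.009 m / 0.5 = 0.018, -0.0005 m / 0.5 = -0.001, -0.004 rad / 6.2832 = -0.0006.

>>> arm_command([
  [[0,0,-0.0006,0.0004,-0.001,0.006,0.01],[0,0,-0.0006,0.0004,-0.001,0.012,0.01],[0,0,-0.0006,0.0004,-0.001,0.018,0.01],[0,0,-0.0006,0.0004,-0.001,0.018,0.01],[0,0,-0.0006,0.0004,-0.001,0.018,0.01],[0,0,-0.0006,0.0004,-0.001,0.018,0.01]],
])

```text
t: 24.32
tcp_pos: [565.1, -270.4, 142.1]
eef_rot: [-3.141, 0.0, -2.949]
ft_force: [-1.1, -0.6, -0.5]
grip_width: 0.199
grasp_force: 30.0
```

Run:
```python
from h import *
delta([565.7,-270.75,78.5],-2.9494)
```

```text
tcp [ 565.14 -270.36  142.06] rot [-3.1414e+00  2.0000e-04 -2.9494e+00] F [-1.13 -0.61 -0.49] w 17.5 gf 30.0 t 24.32
turn [-0.0002  0.0002  0.    ] shift [-0.0005 -0.0005  0.0636]
```

In the tool's units: 0.01 m / 0.5 = 0.02, -0.0005 m / 0.5 = -0.001.

>>> arm_command([
  [[0,0,0,-0.001,-0.001,0,0.01],[0,0,0,-0.001,-0.001,0.004,0.01],[0,0,0,-0.001,-0.001,0.008,0.01],[0,0,0,-0.001,-0.001,0.012,0.01],[0,0,0,-0.001,-0.001,0.016,0.01],[0,0,0,-0.001,-0.001,0.02,0.01]],
])

```text
t: 25.08
tcp_pos: [565.6, -270.7, 131.7]
eef_rot: [3.142, -0.0, -2.949]
ft_force: [0.4, 0.3, -1.0]
grip_width: 0.198
grasp_force: 30.0
```

Run:
```python
from h import *
delta([565.7,-270.75,78.5],-2.9494)
```

```text
tcp [ 565.6  -270.65  131.72] rot [ 3.1415e+00 -1.0000e-04 -2.9494e+00] F [ 0.44  0.28 -1.  ] w 17.4 gf 30.0 t 25.07
turn [ 0.0001 -0.0001  0.    ] shift [-0.0001 -0.0001  0.0532]
```

Tip is 8 mm in the hole with no force; continue down.

In the tool's units: 0.05 m / 0.5 = 0.1, -0.0001 m / 0.5 = -0.0002.

>>> arm_command([
  [[0,0,0,-0.0002,-0.0002,0.012,0.01],[0,0,0,-0.0002,-0.0002,0.026,0.01],[0,0,0,-0.0002,-0.0002,0.042,0.01],[0,0,0,-0.0002,-0.0002,0.058,0.01],[0,0,0,-0.0002,-0.0002,0.074,0.01],[0,0,0,-0.0002,-0.0002,0.088,0.01],[0,0,0,-0.0002,-0.0002,0.096,0.01],[0,0,0,-0.0002,-0.0002,0.1,0.01]],
])

```text
t: 26.08
tcp_pos: [565.7, -270.7, 81.7]
eef_rot: [3.141, -0.0, -2.949]
ft_force: [-0.2, 0.1, 0.3]
grip_width: 0.195
grasp_force: 30.0
```

In the tool's units: 0.002 m / 0.5 = 0.004, 0.0015 m / 0.5 = 0.003.

>>> arm_command([
  [[0,0,0,0,0,0.002,0.01],[0,0,0,0,0,0.003,0.01],[0,0,0,0,0,0.004,0.01],[0,0,0,0,0,0.004,0.01]],
])

```text
t: 26.58
tcp_pos: [565.8, -270.8, 80.0]
eef_rot: [-3.141, 0.0, -2.949]
ft_force: [0.4, -0.5, -0.1]
grip_width: 0.192
grasp_force: 30.0
```

In the tool's units: 0.0015 m / 0.5 = 0.003, 0.001 m / 0.5 = 0.002.

>>> arm_command([
  [[0,0,0,0,0,0.001,0.01],[0,0,0,0,0,0.002,0.01],[0,0,0,0,0,0.003,0.01],[0,0,0,0,0,0.003,0.01]],
])

```text
t: 27.08
tcp_pos: [565.7, -270.7, 78.3]
eef_rot: [3.141, -0.0, -2.949]
ft_force: [0.7, -0.2, -0.6]
grip_width: 0.194
grasp_force: 30.0
```

In the tool's units: 0.0006 m / 0.5 = 0.0012, 0.0003 m / 0.5 = 0.0006.

>>> arm_command([
  [[0,0,0,0,0,0.0006,0.01],[0,0,0,0,0,0.0012,0.01],[0,0,0,0,0,0.0012,0.01]],
])

```text
t: 27.45
tcp_pos: [565.7, -270.8, 77.8]
eef_rot: [3.142, -0.0, -2.949]
ft_force: [0.4, 0.4, -1.0]
grip_width: 0.194
grasp_force: 30.0
```

In the tool's units: 0.0006 m / 0.5 = 0.0012, 0.0003 m / 0.5 = 0.0006.

>>> arm_command([
  [[0,0,0,0,0,0.0006,0.01],[0,0,0,0,0,0.0012,0.01],[0,0,0,0,0,0.0012,0.01]],
])

```text
t: 27.82
tcp_pos: [565.7, -270.8, 77.2]
eef_rot: [3.142, -0.0, -2.949]
ft_force: [0.3, 0.0, -0.0]
grip_width: 0.192
grasp_force: 30.0
```

>>> arm_command([
  [[0,0,0,0,0,0.0006,0.01],[0,0,0,0,0,0.0012,0.01],[0,0,0,0,0,0.0012,0.01]],
])

```text
t: 28.2
tcp_pos: [565.8, -270.8, 77.1]
eef_rot: [-3.141, 0.0, -2.949]
ft_force: [-3.4, 1.1, 5.8]
grip_width: 0.19
grasp_force: 30.0
```

Seated (6 N contact). Release, then retreat straight up.

>>> arm_command([
  [[0,0,0,0,0,0,0.03],[0,0,0,0,0,0,0.045],[0,0,0,0,0,0,0.045],[0,0,0,0,0,0,0.045],[0,0,0,0,0,0,0.045]],
])

```text
t: 28.82
tcp_pos: [565.7, -270.8, 76.5]
eef_rot: [3.142, -0.0, -2.949]
ft_force: [-0.8, 0.2, 1.0]
grip_width: 0.506
grasp_force: 0.0
```

In the tool's units: -0.161 m / 0.5 = -0.322, -0.155 m / 0.5 = -0.31.

>>> arm_command([
  [[0,0,0,0,0,-0.01,0.045],[0,0,0,0,0,-0.04,0.045],[0,0,0,0,0,-0.09,0.045],[0,0,0,0,0,-0.15,0.045],[0,0,0,0,0,-0.21,0.045],[0,0,0,0,0,-0.27,0.045],[0,0,0,0.02,0,-0.31,0.045],[0,0,0,0.042,0,-0.322,0.045]],
])

```text
t: 29.82
tcp_pos: [544.9, -275.2, 239.5]
eef_rot: [-3.14, 0.002, -2.949]
ft_force: [0.2, -0.1, 0.3]
grip_width: 0.515
grasp_force: 0.0
```

>>> arm_command([
  [[0,0,0,0,0,0,0.05],[0,0,0,0,0,0,0.05],[0,0,0,0,0,0,0.05],[0,0,0,0,0,0,0.05]],
])

```text
t: 30.32
tcp_pos: [545.1, -274.6, 236.9]
eef_rot: [3.141, -0.001, -2.949]
ft_force: [-0.3, -0.3, -0.2]
grip_width: 0.572
grasp_force: 0.0
```

Run:
```python
from h import *
c=cam('wrist');im=c['pixels'];delta([545,-275,238])
def key(im):
    g=im.max(2);m=(g<75).astype(np.uint8);m[:,:255]=0;m[:,320:]=0;m[:190]=0;m[264:]=0
    ys,xs=np.nonzero(m);i=im.astype(int);b=(i[...,0]-i[...,2]>8)&(i[...,0]>90);b[:190]=0;b[264:]=0;b[:,:255]=0;b[:,320:]=0;Y,X=np.nonzero(b)
    return len(xs),xs.mean().round(1),ys.min(),ys.max(),'collar',len(X),X.mean().round(1),Y.mean().round(1),Y.min()
print('before',key(cv2.imread('pics/w1.png')),'now',key(im))
cv2.imwrite('pics/w10.png',im)
s=cam('scene')['pixels'];a=cv2.imread('pics/scene0.png')
d=(cv2.absdiff(a,s).max(2)>30).astype(np.uint8)
n,l,st,_=cv2.connectedComponentsWithStats(d);print([r.tolist() for r in st[1:] if r[4]>12])
t=cam('top')['pixels'];d=(cv2.absdiff(cv2.imread('pics/top0.png'),t).max(2)>30).astype(np.uint8)
n,l,st,_=cv2.connectedComponentsWithStats(d);print([r.tolist() for r in st[1:] if r[4]>12])
```

```text
tcp [ 545.14 -274.62  237.05] rot [ 3.1409e+00 -6.0000e-04 -2.9492e+00] F [-0.09  0.14  0.68] w 50.0 gf 0.0 t 30.38
turn 0 shift [ 0.0002 -0.0003 -0.0009]
before (1007, np.float64(288.1), np.int64(211), np.int64(254), 'collar', 225, np.float64(287.3), np.float64(218.3), np.int64(206)) now (1008, np.float64(284.5), np.int64(211), np.int64(254), 'collar', 226, np.float64(284.5), np.float64(218.3), np.int64(206))
[[163, 0, 25, 25, 355], [180, 0, 110, 127, 8267], [328, 0, 57, 46, 848], [174, 20, 10, 14, 101], [364, 23, 9, 17, 85], [154, 29, 27, 55, 594], [156, 51, 12, 19, 157], [171, 90, 5, 11, 40], [173, 128, 85, 85, 3533], [208, 138, 11, 3, 18], [408, 163, 8, 18, 38], [334, 174, 76, 57, 2487], [406, 182, 4, 7, 13], [408, 191, 28, 21, 176], [372, 209, 52, 28, 438], [252, 221, 10, 35, 228], [350, 232, 13, 12, 76], [221, 238, 6, 4, 14], [183, 240, 16, 68, 457], [234, 244, 21, 8, 61], [186, 249, 4, 5, 15], [278, 248, 11, 35, 236], [210, 273, 13, 36, 269], [261, 297, 34, 30, 259]]
[[43, 117, 419, 303, 35767], [163, 129, 6, 32, 66], [327, 159, 12, 17, 135], [0, 382, 29, 38, 851], [228, 388, 70, 32, 1266]]
```

Run:
```python
from h import *
def pins(im):
    h=cv2.cvtColor(im,cv2.COLOR_BGR2HSV);m=(((h[...,0]<20)|(h[...,0]>172))&(h[...,1]>190)&(h[...,2]>90)).astype(np.uint8)
    n,l,st,ce=cv2.connectedComponentsWithStats(m);return sorted([(s[:5].tolist(),c.round(1).tolist()) for s,c in zip(st[1:],ce[1:]) if s[4]>15])
s=cam('scene')['pixels'];t=cam('top')['pixels']
for n,a,b in(('scene','scene0',s),('top','top0',t)):
    for q in(cv2.imread(f'pics/{a}.png'),b):print(n,pins(q))
a=cv2.imread('pics/w1.png');w=cam('wrist')['pixels']
for q in(a,cv2.imread('pics/w10.png'),w):print('w',pins(q))
i=cv2.imread('pics/scene0.png');print(i[225:275:4,257].tolist());print(s[225:275:4,257].tolist())
```

```text
scene [([191, 255, 6, 14, 55], [192.9, 262.1]), ([212, 275, 8, 21, 97], [215.7, 284.8]), ([255, 228, 5, 14, 44], [256.8, 235.1]), ([280, 255, 7, 14, 48], [283.0, 262.3]), ([299, 288, 9, 8, 52], [303.0, 291.2]), ([308, 289, 8, 8, 39], [311.5, 292.6])]
scene [([189, 268, 7, 20, 74], [192.1, 278.1]), ([299, 288, 9, 8, 52], [302.9, 291.2]), ([309, 289, 7, 8, 36], [311.7, 292.6])]
top [([329, 160, 9, 7, 30], [333.2, 162.5])]
top [([346, 145, 25, 9, 103], [359.8, 149.4]), ([389, 204, 20, 29, 108], [397.4, 220.6])]
w [([145, 110, 85, 96, 1239], [194.3, 148.4]), ([187, 37, 110, 86, 1573], [254.7, 72.8]), ([231, 330, 8, 4, 20], [234.0, 332.0]), ([302, 396, 32, 21, 349], [315.8, 407.8]), ([319, 394, 27, 14, 158], [334.9, 399.2]), ([325, 81, 48, 120, 1392], [348.1, 125.8])]
w [([142, 110, 86, 95, 1253], [191.9, 147.9]), ([185, 37, 110, 85, 1581], [252.5, 72.2]), ([229, 330, 8, 4, 21], [231.8, 332.0]), ([299, 396, 33, 21, 355], [313.3, 408.1]), ([317, 394, 27, 14, 158], [332.2, 399.5]), ([323, 81, 48, 120, 1398], [346.1, 125.5])]
w [([143, 110, 85, 95, 1240], [192.3, 147.7]), ([185, 36, 110, 86, 1575], [253.0, 72.0]), ([229, 329, 14, 5, 36], [234.2, 331.9]), ([299, 395, 33, 21, 345], [313.5, 407.2]), ([319, 393, 25, 15, 159], [332.6, 398.8]), ([323, 81, 48, 120, 1402], [346.4, 125.4])]
[[59, 129, 213], [30, 72, 139], [26, 66, 137], [28, 69, 139], [44, 102, 183], [90, 112, 148], [95, 117, 150], [107, 124, 152], [174, 183, 183], [169, 181, 183], [120, 167, 188], [118, 166, 186], [67, 101, 122]]
[[178, 187, 187], [177, 186, 186], [177, 186, 186], [176, 186, 186], [177, 187, 187], [177, 187, 187], [179, 189, 188], [178, 187, 187], [177, 186, 186], [175, 187, 189], [123, 173, 193], [123, 171, 191], [68, 103, 125]]
```

```bash
python3 -c "
from workcell import ctrl
print(ctrl.finish_job())"
```

```text
the job is handed in; nothing more can be done
None
```

The dispenser cover dropped open with about 7 N at most on the tab, the black key is back fully home in its hole, and the job is handed in at about 30 s; the loose orange and red look-alike tools were upright in the first pictures and lying down before the gripper came down to the stand, and they have not moved since.

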